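Open the sanitiser jug at the dosing pad

ROBOT

A 6-joint arm with a two-finger parallel gripper is mounted at the origin on the work surface. World frame = base frame: x ahead of the robot, y to its left, z up, the work surface at z = 0. Lengths are in mm, angles in rad, forces in N, time in s.
With the tool pointing down it reaches from about 325 to 850 mm from the base axis. Payload 4.4 kg.
Tool frame: the origin (TCP) lies at the very end of the fingers, on their centre line; the grasp point (between the pads) lies 19 mm behind it (bot.hold_point_z is the distance from the TCP to the grasp point, in mm); z points along the fingers, y is the line along which they close (so a half turn about z gives the same grasp; the last joint's range is limited). The gripper opens to 94 mm and grips with 3 to 60 N. Pads are 16 mm wide; open, the fingers measure 119 mm over their backs; the gripper's body (75 mm by 177 mm) begins 78 mm behind the grasp point.
Start: joints at [1.016, 0.207, 1.542, -0, 1.393, -0.15], TCP at [225.936, 528.753, 205.447] pointing down, gripper open.
Joint ranges: [-2.73, 2.73], [-0.86, 2.22], [0.23, 2.46], [-1.11, 4.25], [0.08, 2.63], [-2.82, 2.82]. Speed limits (rad/s): [2.79, 2.79, 3.14, 3.14, 3.14, 3.14].

INTERFACE

Orientations are given as a unit quaternion [x, y, z, w].
In Python, from plant import bot gives the robot as it stands. The module is installed in compiled form; this text tells all that it offers. Calls block until the motion is done:
- bot.goto(position, orientation): joint-space move of the TCP to a pose.
- bot.move_straight(position, attitude=None, vel=150, threshold=None): straight line of the TCP; attitude=None keeps the orientation; vel is the mean speed in mm/s. With threshold (N) it stops when the force on the tool has changed by that much, and returns True; else False.
- bot.movej(angles): joint-space move.
- bot.open_gripper() and bot.close_gripper(force=None): open the fingers fully, or close them until they stop; force is the grip in N (None keeps the last).
- bot.sleep(seconds).
- bot.ik(position, orientation): joint angles nearest the present ones, or None.
- bot.sense(): the state.
- bot.camera(name): name is "side" or "top"; returns a dict with "pixels" (384x512x3 uint8, blue, green, red), "camera_matrix" (3x3 intrinsics, pixels), "k1" (the pictures are not rectified: a ray, as slopes to the right and down, at radius r is drawn at 1 + k1 r^2 times it, then the intrinsics apply), "world_to_cam" (4x4, takes a point from world to camera coordinates). Camera axes: x right, y down, z forward; pixel columns grow to the right and rows downward; lengths in mm; the calibration is good to about 2 mm. A picture is of the moment at which its call begins. There is no depth.
A pose or a line that the arm cannot do raises bot.PlanningError and nothing moves.
- bot.close_job(): hands the job in; it is judged then, once.
Trained networks look in the newest picture that a camera, given by its name, has taken for a name from the list of things; names that differ only in an ending like _2 or _b are one class to them, and where a whole thing is asked for, a point or a joint stands for the part that bears it (a point fixed in the world has none). Each returns a list of dicts, best first, with "conf" (0 to 1); they miss things now and then, are a little off and sometimes report something else, mostly with a low value. They report only what shows in the picture. A call takes as long as a camera call. They do not tell look-alikes from the thing itself.
- bot.recognise(camera, query): "location" ([row, column] in pixels, amid what is visible of it).
- bot.cut_out(camera, query): "mask" (384x512 bool, what is visible of it) and "location" ([row, column] in pixels, amid what is visible of it).
The state is a dict: "time_s": time; "joint_pos": joint angles; "joint_velocities": joint speeds; "joint_torque": joint torques, N m; "tool_pos": TCP position; "eef_rot": TCP orientation; "ft_force": force on the tool from outside, world axes, zero at the start; "ft_torque": the same for the moment, N m; "finger_gap": opening from 0.0 (shut) to 1.0 (fully open); "finger_force": force on a finger pad.
Only numpy, scipy, OpenCV 4.12 (cv2) and the standard library are available. Lean on these libraries where they do the work, as an engineer would, in place of code of your own. Each camera call takes 0.05 s, during which the arm holds its last target. There are 200 camera calls.

TASK

The jug in the dosing cradle is due for a refill: on the dosing pad press the round key, then the square key, then the long bar key, each fully down and one at a time, to stop the pump. Then open the jug's push-and-turn safety cap: press it down against its spring, twist it counter-clockwise (seen from above) while it is down, and lift it off. Finish still holding the cap in the gripper, level and still, about 6 cm straight above the jug's neck; do not put it down, and leave the other things on the counter where they stand.

Things in the scene. Friction and masses are not known exactly. Their poses are not given: they have to be found in the camera images.
- jug: White plastic sanitiser jug, 130 x 130 mm body in a metal cradle 150 x 150 mm, immovable (clamped to the counter); origin on its vertical axis at the counter, z up. A loop handle reaches 118 mm out on the +x side, below 150 mm height. Nothing of the jug stands beside or above the cap, which sits on top on the axis.
- neck (a point): Centre of the neck's rim, on the jug's axis, 185 mm above the jug's origin. The neck is 54 mm wide over its flange; the cap clears it once it is 10 mm above its closed height.
- cap: Grey plastic safety cap on the jug's neck, loose, about 60 g, 48 mm tall. Origin: centre of its underside (175 mm above the jug's origin when closed); z up its axis. Skirt 64 mm diameter, 0 to 22 mm above the origin; on it a ribbed round grip knob 42 mm diameter, 22 to 48 mm. It may be gripped at any yaw. Closed, its yaw equals the jug's and inner teeth keep it from turning or lifting.
- cap_ledge (a point): Centre of the cap at the height of the flat 11 mm wide ledge round the knob's foot, 22 mm above the cap's origin; fingertips may rest on it. Pressed more than 5 mm down (6 to 7 is good; lower stop at 8) the cap can turn counter-clockwise seen from above, positive yaw. It is free at 48 to 62 degrees (aim at 55; firm stop at 62), and then lifts straight off.
- stopper (a joint): How far the sprung stopper inside the neck, under the cap, is pushed down, m: 0 at rest with the cap closed or off, 0.008 with the cap at its lower stop. It resists with 6 N at the start and 11.5 N at the lower stop, and lifts the cap back to its closed height when no longer pressed.
- pad: Grey dosing control pad fixed to the counter, 120 (x) x 230 (y) x 22 mm, dark display strip along its +x edge; origin: centre of its underside. The three keys stand in a row along its y axis, 66 mm apart, 15 mm from its centre line towards -x; which key is in which place varies.
- key_round_top (a point): Centre of the top of the round key on the dosing pad: white, round, 28 mm diameter, top 41 mm above the counter when up; pressed straight down, its top stands 11 mm above its black surround when up.
- key_round (a joint): How far the round key is pressed, m: 0 up, 0.006 fully down; a spring of 1.5 N at the start and 5 N fully down brings it back. Count it as pressed past 4 mm.
- key_square_top (a point): Centre of the top of the square key on the dosing pad: white, square, 27 x 27 mm, top 41 mm above the counter when up; pressed straight down, its top stands 11 mm above its black surround when up.
- key_square (a joint): How far the square key is pressed, m: 0 up, 0.006 fully down; a spring of 1.5 N at the start and 5 N fully down brings it back. Count it as pressed past 4 mm.
- key_bar_top (a point): Centre of the top of the bar key on the dosing pad: white, long bar, 46 mm along the pad's x by 15 mm across, top 41 mm above the counter when up; pressed straight down, its top stands 11 mm above its black surround when up.
- key_bar (a joint): How far the bar key is pressed, m: 0 up, 0.006 fully down; a spring of 1.5 N at the start and 5 N fully down brings it back. Count it as pressed past 4 mm.
- spice_jar: Bystander, to be left alone: glass jar, 54 mm diameter, 85 mm tall; origin: centre of its underside.
- bowl: Bystander, to be left alone: steel bowl, 124 mm across, 50 mm tall; origin: centre of its underside.
- squeeze: Bystander, to be left alone: white squeeze bottle with a pointed nozzle, 56 mm diameter, 190 mm tall; origin: centre of its underside.
- oil: Bystander, to be left alone: green glass oil bottle, 66 mm diameter, 250 mm tall; origin: centre of its underside.
- spoon: Bystander, to be left alone: wooden spoon, 250 mm long, lying flat; origin: on its length.
- can: Bystander, to be left alone: steel can, 68 mm diameter, 75 mm tall; origin: centre of its underside.
- tub: Bystander, to be left alone: clear plastic tub, 100 x 130 x 60 mm; origin: centre of its underside.
There are look-alikes about, which are no part of the job. There is more than one size of the jug; the job needs the larger. What is shaped like the cap but orange is not meant.

How it is judged (in metres and radians):
On the way, in this order (a step that is already met when the one before it is completed fails the run):
1. the round key is pressed, alone (value of joint key_round above 0.004 m and value of joint each of key_square, key_bar below 0.002 m), for 0.05 s.
2. then the square key, alone (value of joint key_square above 0.004 m and value of joint each of key_round, key_bar below 0.002 m), for 0.05 s.
3. then the long bar key, alone (value of joint key_bar above 0.004 m and value of joint each of key_round, key_square below 0.002 m), for 0.05 s.
4. the closed cap is pressed down on its neck (z of cap in the frame of jug below 0.171 m and angle between the x axis of cap and the x axis of jug, either way round below 0.25 rad and horizontal distance between cap and neck below 0.008 m), for 0.05 s.
5. the cap is turned free on its neck (angle between the x axis of cap and the x axis of jug, either way round above 0.75 rad and horizontal distance between cap and neck below 0.008 m and z of cap in the frame of jug below 0.18 m), for 0.05 s.
At the end, for the whole second after the job is handed in: The gripper holds the cap still (under 30 mm/s), its underside 30 to 110 mm above the neck's rim, within 35 mm of the jug's axis, tilted less than 15 degrees, touching the jug nowhere; the three keys are up again (z of cap in the frame of neck between 0.03 and 0.11 m and horizontal distance between cap and neck below 0.035 m and angle between cap's own z axis and vertical below 0.26 rad and contact force between the fingers and cap above 1 N and contact force between cap and jug below 0.1 N and linear speed of cap below 0.03 m/s and value of joint each of key_round, key_square, key_bar below 0.002 m); the arm keeps its last pose, push and grip.
It fails at once if two keys are pressed down together (value of joint each of key_round, key_square above 0.003 m or value of joint each of key_round, key_bar above 0.003 m or value of joint each of key_square, key_bar above 0.003 m).
It fails at once if a bystander (jar, bowl, squeeze bottle, oil bottle, spoon, can, tub) is moved more than 40 mm or knocked over (distance of any of spice_jar, bowl, squeeze, oil, spoon, can, tub from where it was at the start of the episode above 0.04 m or angle between any of spice_jar, bowl, squeeze, oil, can, tub's own z axis and vertical above 0.5 rad).
It also fails if it takes over 64 s, if anything falls off the work surface, if the arm or the gripper's body presses on something with over 40 N, if the wrist force passes 120 N, or if a joint passes its speed limit or range.

## Working session

There is one attempt and no reset: what is moved stays moved. The work goes in short steps, each a Python script; the robot and the scene stay as the last script left them, time stands still between calls to the robot, and variables do not carry over. Pictures are saved under pics/ and viewed, at most 10 in all, crops included, and the job is handed in when it is done.

```bash
mkdir -p pics; cat > h.py <<'E'
import numpy as np, cv2
from plant import bot
def project(c,P):
    P=np.atleast_2d(P); M=np.array(c["world_to_cam"]); K=np.array(c["camera_matrix"])
    q=P@M[:3,:3].T+M[:3,3]; s=q[:,:2]/q[:,2:]; s=s*(1+c["k1"]*(s**2).sum(1,keepdims=True))
    return np.c_[s[:,0]*K[0,0]+K[0,2], s[:,1]*K[1,1]+K[1,2]]   # col,row
def atz(c,rc,z):
    M=np.array(c["world_to_cam"]); K=np.array(c["camera_matrix"])
    d=np.array([(rc[1]-K[0,2])/K[0,0],(rc[0]-K[1,2])/K[1,1]]); s=d.copy()
    for _ in range(30): s=d/(1+c["k1"]*(s@s))
    R=M[:3,:3]; o=-R.T@M[:3,3]; r=R.T@np.array([s[0],s[1],1])
    return o+r*(z-o[2])/r[2]
E
python3 - <<'E'
from h import *
for n in("top","side"):
    c=bot.camera(n); cv2.imwrite(f"pics/{n}0.png",c["pixels"])
    M=np.array(c["world_to_cam"]); print(n,-M[:3,:3].T@M[:3,3],M[2,:3])
    for q,z in(("jug",150),("cap",223),("pad",22),("key_round_top",41),("key_square_top",41),("key_bar_top",41),("oil",250),("squeeze",190)):
        for d in (bot.cut_out if q in("cap",) else bot.recognise)(n,q): print(q,round(d["conf"],2),np.round(d["location"],1),np.round(atz(c,d["location"],z)[:2],1))
print(bot.sense()["eef_rot"],bot.sense()["time_s"])
E
```

```text
top [ 3.69206356e+02 -9.11354784e-01  1.28977233e+03] [ 1.27363069e-01 -6.28030193e-04 -9.91855964e-01]
jug 0.92 [187.7 315.8] [ 531.4 -182.9]
jug 0.83 [274.2 388.6] [ 277.3 -399.3]
cap 0.68 [169.8 366.4] [ 576.2 -316.6]
cap 0.67 [173.2 324.1] [ 563.6 -195. ]
pad 0.83 [184.3 188.9] [551.8 227.4]
key_round_top 0.46 [192.6 207.9] [522.5 159.5]
key_bar_top 0.59 [195.7 189.2] [510.7 221.3]
oil 0.57 [116.  207.7] [716.7 141.6]
squeeze 0.89 [128.5 307.6] [ 704.8 -151.6]
side [  239.32226784 -1023.83306218  1066.52083115] [ 0.17947686  0.71844595 -0.67202937]
jug 0.89 [342.8 202.7] [ 262.4 -495. ]
jug 0.79 [246.  294.6] [ 543.5 -288.1]
cap 0.92 [211.6 288.9] [ 543.2 -234.5]
cap 0.91 [299.1 325.1] [ 532.6 -506.6]
pad 0.75 [165.2 248.8] [555.5 209.9]
pad 0.67 [170.6 244.1] [532.2 186.3]
key_round_top 0.72 [209.7 291.7] [619.8 -58.8]
key_round_top 0.61 [160.7 237. ] [516.9 223. ]
key_round_top 0.24 [198.4 269.2] [568.1   9.4]
key_bar_top 0.37 [159.7 236.2] [515.6 229.2]
oil 0.74 [140.6 311.1] [690.  -2.]
squeeze 0.87 [217.7 340.1] [ 675.5 -262.6]
[2.00549086e-01 9.79683655e-01 1.61923123e-05 1.74213536e-05] 0.9
```

```bash
python3 - <<'E'
import cv2
a=cv2.imread("pics/top0.png");b=cv2.imread("pics/side0.png")
cv2.imwrite("pics/a1.png",cv2.resize(a,(800,600),interpolation=cv2.INTER_CUBIC))
cv2.imwrite("pics/b1.png",cv2.resize(b,(800,600),interpolation=cv2.INTER_CUBIC))
cv2.imwrite("pics/a2.png",cv2.resize(a[130:240,145:245],None,fx=5,fy=5,interpolation=cv2.INTER_CUBIC))
E
```

```text
(no output)
```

View pics/a1.png

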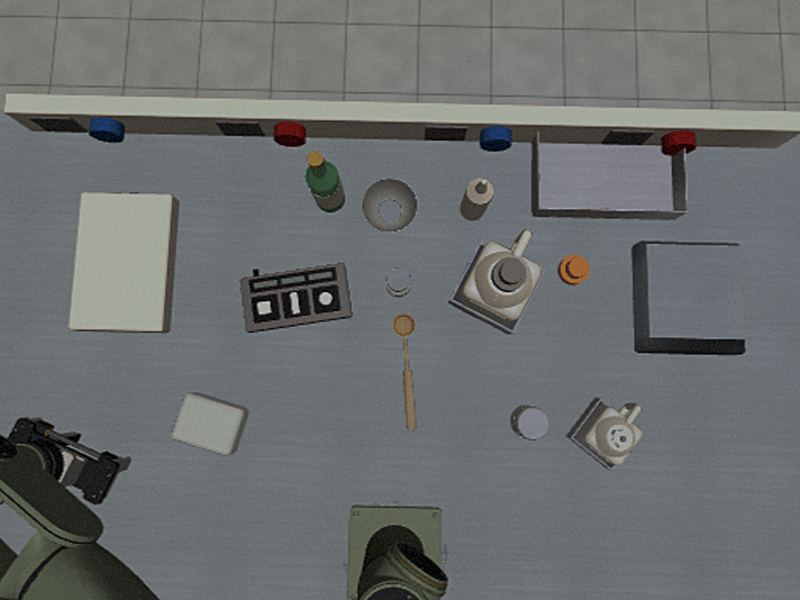

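View pics/b1.png

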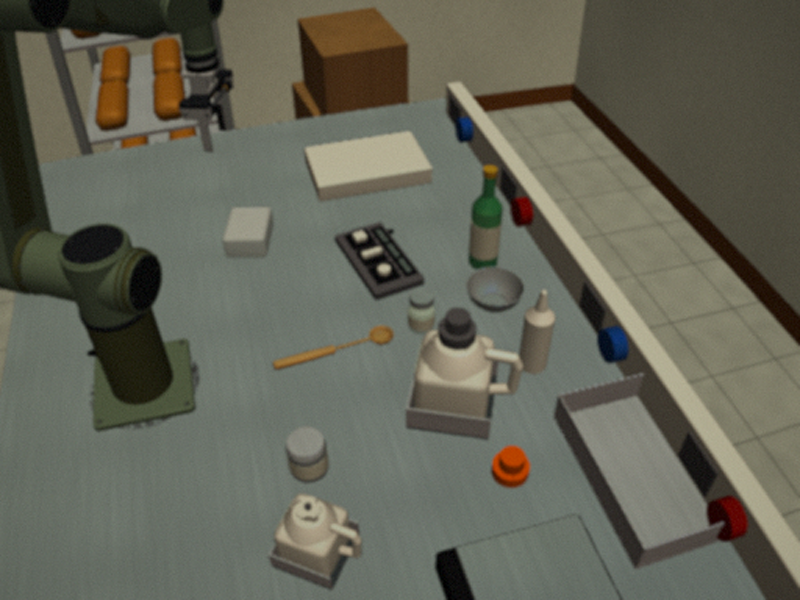

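View pics/a2.png

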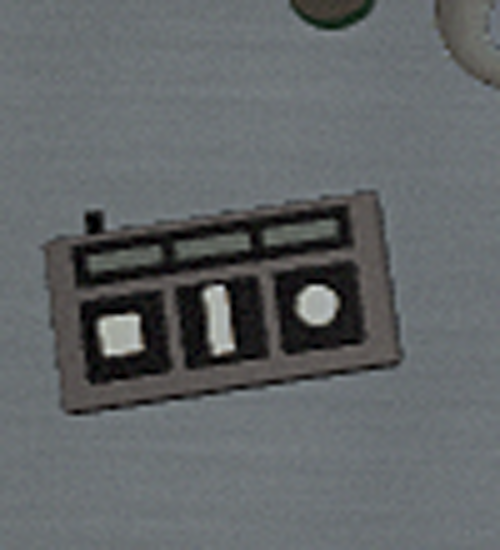

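The pictures show the larger jug, with a grey cap at about (510,272) in the scaled top view. The orange look-alike cap lies on the counter to its right. On the pad, left to right in the top view, are the square, bar and round keys, at crop positions (120,335), (220,318) and (318,304). Next I'll refine the positions of the keys and the cap.

```bash
cat > loc.py <<'E'
from h import *
from scipy.optimize import least_squares
from scipy.spatial.transform import Rotation
def keys(c):
    g=c["pixels"][...,:].min(2); roi=np.zeros_like(g); roi[178:206,158:222]=1
    n,l,s,cen=cv2.connectedComponentsWithStats(((g>150)&(roi>0)).astype(np.uint8))
    return [(s[i,4],atz(c,cen[i][::-1],41)) for i in range(1,n) if s[i,4]>15]
a=np.linspace(0,2*np.pi,60)
def ring(r,z): return np.c_[r*np.cos(a),r*np.sin(a),np.full(60,z)]
def sil(c,x,y,dz=0,up=8):
    im=np.zeros((384*up,512*up),np.uint8)
    for r,z0,z1 in((32,175,197),(21,197,223)):
        P=np.r_[ring(r,z0),ring(r,z1)]+[x,y,dz]
        cv2.fillPoly(im,[cv2.convexHull(((project(c,P)+.5)*up).astype(np.int32))],255)
    m=cv2.moments(im,True); return np.array([m["m10"]/m["m00"],m["m01"]/m["m00"]])/up-.5, m["m00"]/up**2
def cap(c,n,guess):
    gp=project(c,np.r_[guess,200])[0]
    d=min(bot.cut_out(n,"cap"),key=lambda d:np.hypot(*(np.array(d["location"])[::-1]-gp)))
    m=d["mask"]; cen=np.argwhere(m).mean(0)[::-1]
    p=np.array(guess,float)
    for _ in range(4):
        f,A=sil(c,*p); J=np.c_[project(c,[p[0]+10,p[1],200])[0]-project(c,[*p,200])[0],project(c,[p[0],p[1]+10,200])[0]-project(c,[*p,200])[0]]/10
        p=p+np.linalg.solve(J,cen-f)
    return p,m.sum(),A
E
python3 - <<'E'
from loc import *
c=bot.camera("top"); ks=keys(c)
for k in ks: print(k[0],k[1].round(1))
print(cap(c,"top",(560,-195)))
c=bot.camera("side"); print(cap(c,"side",(560,-195)))
g=c["pixels"].min(2)
roi=np.zeros_like(g); roi[140:185,210:272]=1
n,l,s,cen=cv2.connectedComponentsWithStats(((g>140)&(roi>0)).astype(np.uint8))
print([(s[i,4],atz(c,cen[i][::-1],38).round(1)) for i in range(1,n) if s[i,4]>10])
for y in(0,-.8,.8):
  q=(Rotation.from_euler("z",y)*Rotation.from_quat([0,1,0,0])).as_quat()
  print(y,bot.ik([560,-195,200],q), bot.ik([520,160,70],q))
E
```

```text
49 [518.5 224.3  41. ]
44 [529.5 159.4  41. ]
54 [507.  289.2  41. ]
(array([ 563.87596566, -204.80437431]), np.int64(353), 404.421875)
(array([ 565.6017469 , -203.41342501]), np.int64(498), 537.125)
[(np.int32(14), array([508.1, 292.9,  38. ])), (np.int32(12), array([518. , 227.7,  38. ])), (np.int32(16), array([530.9, 163.6,  38. ]))]
0 [-4.80967530e-01  2.48583595e-01  1.50190999e+00 -4.44089210e-16
  1.39109907e+00 -2.05176386e+00] [ 1.39389702e-01  2.93279414e-01  1.73831028e+00 -4.44089210e-16
  1.11000296e+00 -1.43140663e+00]
-0.8 [-4.80967530e-01  2.48583595e-01  1.50190999e+00 -4.44089210e-16
  1.39109907e+00 -1.25176386e+00] [ 1.39389702e-01  2.93279414e-01  1.73831028e+00 -4.44089210e-16
  1.11000296e+00 -6.31406625e-01]
0.8 None [ 1.39389702e-01  2.93279414e-01  1.73831028e+00 -4.44089210e-16
  1.11000296e+00 -2.23140663e+00]
```

```bash
cat > press.py <<'E'
from loc import *
q=(Rotation.from_euler("z",0.171-np.pi/2)*Rotation.from_quat([0,1,0,0])).as_quat()
def press(x,y):
    bot.move_straight([x,y,60],vel=150); f0=bot.sense()["ft_force"][2]
    bot.move_straight([x,y,36],vel=30); 
    for z in (36,35.2):
        if z<36: bot.move_straight([x,y,z],vel=20)
        bot.sleep(.1); s=bot.sense(); print(z,np.round(s["tool_pos"],2),round(s["ft_force"][2]-f0,2))
    bot.sleep(.15); bot.move_straight([x,y,60],vel=80)
E
python3 - <<'E'
from press import *
bot.close_gripper(); bot.goto([530,161,75],q)
print(bot.sense()["time_s"],bot.sense()["finger_gap"]); press(530,161); print(bot.sense()["time_s"])
E
```

```text
4.3167 0.006462850888000669
36 [529.89 160.94  36.26] 4.25
35.2 [529.87 160.96  35.27] 5.23
6.575
```

```bash
python3 - <<'E'
from press import *
press(507.3,290.5); press(518.5,225.7)
p=bot.sense()["tool_pos"]; bot.move_straight([p[0],p[1],320],vel=200)
print(bot.sense()["time_s"])
bot.open_gripper()
for y in (-2.55,-1.9): print(bot.ik([565,-204,300],(Rotation.from_euler("z",y)*Rotation.from_quat([0,1,0,0])).as_quat()))
E
```

```text
36 [507.17 290.27  36.23] 5.05
35.2 [507.19 290.32  35.31] 5.17
36 [518.25 225.85  36.23] 4.2
35.2 [518.26 225.84  35.26] 4.51
13.6583
[-4.90491630e-01  2.06865220e-01  1.34806985e+00 -4.44089210e-16
  1.58665759e+00  4.88712043e-01]
[-4.90491630e-01  2.06865220e-01  1.34806985e+00 -4.44089210e-16
  1.58665759e+00 -1.61287957e-01]
```

```bash
python3 - <<'E'
from loc import *
q=(Rotation.from_euler("z",-2.55)*Rotation.from_quat([0,1,0,0])).as_quat()
X,Y=564.7,-204.1
bot.goto([X,Y,300],q); bot.move_straight([X,Y,215],vel=120)
s=bot.sense(); f0=np.array(s["ft_force"])
print(bot.move_straight([X,Y,196],vel=20,threshold=2.5)); s=bot.sense(); print(s["tool_pos"],np.array(s["ft_force"])-f0)
p=s["tool_pos"]; bot.move_straight([X,Y,max(p[2]+.5,197.5)],vel=20)
bot.close_gripper(25); s=bot.sense(); print(s["tool_pos"],np.array(s["ft_force"])-f0,s["finger_gap"]*94,s["finger_force"],s["time_s"])
c=bot.camera("side"); cv2.imwrite("pics/s1.png",cv2.resize(c["pixels"][150:270,220:380],None,fx=5,fy=5,interpolation=cv2.INTER_CUBIC))
E
```

```text
False
[ 564.80832712 -204.1501503   196.19066024] [ 0.02941139  0.91434921 -0.27370263]
[ 564.71872356 -204.09874931  197.49681011] [-1.05135885  0.40625002 -1.04656277] 41.59402181852672 25.000004768371582 19.7667
```

View pics/s1.png

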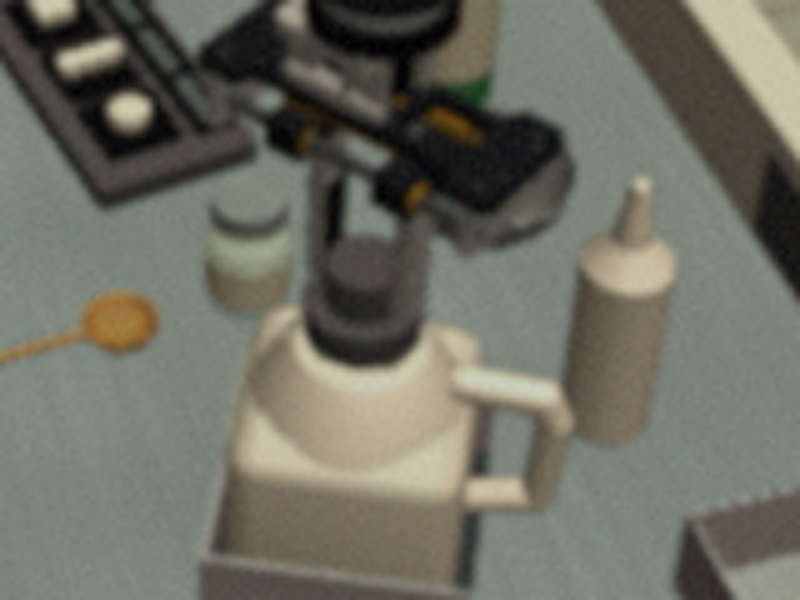

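The fingers hold the knob on either side, at about (330,240) and (415,250) in the crop. The measured gap is 41.6 mm, which fits the 42 mm knob. Next is press and twist.

```bash
python3 - <<'E'
from loc import *
X,Y=564.7,-204.1
def show(t): s=bot.sense(); print(t,np.round(s["tool_pos"],2),np.round(s["ft_force"],2),np.round(s["ft_torque"],3),round(s["finger_gap"]*94,2),round(s["joint_pos"][5],3),s["time_s"])
bot.move_straight([X,Y,190.8],vel=20); bot.sleep(.2); show("pressed")
for y in np.radians([10,20,30,40,48,55]):
    q=(Rotation.from_euler("z",-2.55+y)*Rotation.from_quat([0,1,0,0])).as_quat()
    bot.move_straight([X,Y,190.8],q,vel=20); show(round(np.degrees(y)))
c=bot.camera("side"); cv2.imwrite("pics/s2.png",cv2.resize(c["pixels"][150:270,220:380],None,fx=5,fy=5,interpolation=cv2.INTER_CUBIC))
E
```

```text
pressed [ 564.77 -204.1   192.88] [-4.14  1.8   8.09] [0.328 0.814 0.02 ] 41.16 0.488 20.5
10 [ 565.79 -204.59  193.27] [-1.59  0.93  7.14] [0.098 0.42  0.054] 41.71 0.314 20.825
20 [ 565.88 -204.55  193.23] [-1.22  1.1   7.56] [0.165 0.338 0.01 ] 41.32 0.139 21.15
30 [ 565.78 -204.44  193.21] [-0.83 -0.16  7.34] [0.182 0.402 0.08 ] 41.32 -0.036 21.475
40 [ 565.7  -204.49  193.28] [-0.76  0.94  7.79] [0.143 0.375 0.037] 42.0 -0.21 21.8
48 [ 565.63 -204.33  193.26] [-1.1   0.79  8.18] [0.2   0.442 0.08 ] 41.72 -0.35 22.0917
55 [ 565.62 -204.29  193.28] [-1.19  0.71  8.06] [0.249 0.475 0.032] 41.47 -0.472 22.3667
```

```bash
python3 - <<'E'
from loc import *
X,Y=564.7,-204.1
def show(t): s=bot.sense(); print(t,np.round(s["tool_pos"],2),np.round(s["ft_force"],2),np.round(s["ft_torque"],3),round(s["finger_gap"]*94,2),s["time_s"])
for z in (195,197.5,199,200.5): bot.move_straight([X,Y,z],vel=15); bot.sleep(.1); show(z)
E
```

```text
195 [ 565.58 -204.29  196.96] [-0.53  1.14  5.4 ] [ 0.131  0.347 -0.02 ] 41.3 22.95
197.5 [ 564.74 -204.15  197.48] [-0.34 -0.33  2.76] [-0.066  0.093  0.01 ] 41.66 23.3667
199 [ 564.43 -203.97  198.52] [0.23 0.35 0.66] [-0.083  0.068 -0.029] 41.47 23.7167
200.5 [ 564.71 -204.12  200.52] [ 0.28  0.11 -0.25] [-0.081  0.068  0.024] 41.82 24.0667
```

View pics/s2.png

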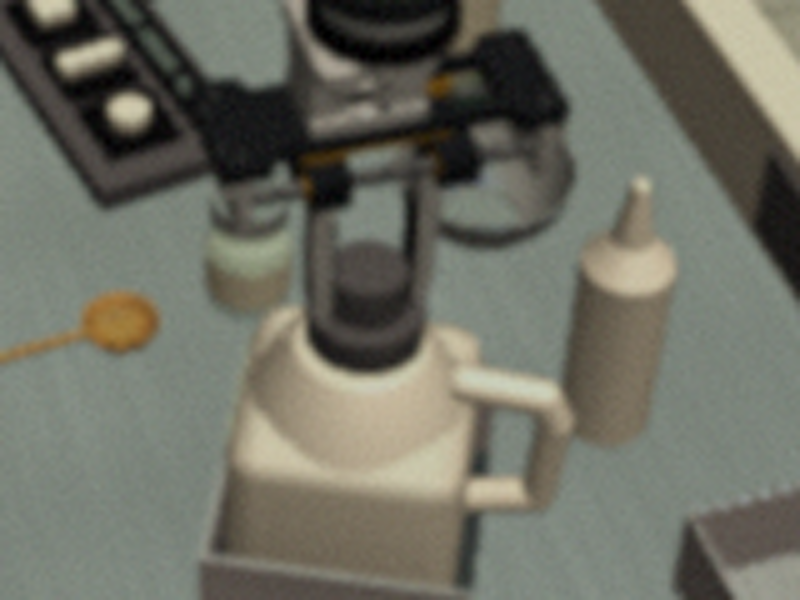

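The readings leave it unclear whether the press passed 5 mm, because the arm yielded about 2.4 mm. Redoing the whole sequence is safe either way, so I'll turn back, press deeper using the measured height as feedback, and twist again.

```bash
cat > tw.py <<'E'
from loc import *
X,Y=564.7,-204.1
def Q(y): return (Rotation.from_euler("z",-2.55+np.radians(y))*Rotation.from_quat([0,1,0,0])).as_quat()
def show(t): s=bot.sense(); print(t,np.round(s["tool_pos"],2),np.round(s["ft_force"],2),np.round(s["ft_torque"],3),round(s["finger_gap"]*94,2),round(s["time_s"],2))
def down(goal):
    z=goal+1
    while z>goal-7:
        bot.move_straight([X,Y,z],vel=15); bot.sleep(.1); s=bot.sense()
        if s["tool_pos"][2]<goal+.3 or s["ft_force"][2]>14: break
        z-=max(.5,min(2,s["tool_pos"][2]-goal))
    show(f"down cmd {z:.1f}"); return z
E
python3 - <<'E'
from tw import *
z=down(190.7)
for y in (40,20,0): bot.move_straight([X,Y,z],Q(y),vel=20); show(y)
bot.move_straight([X,Y,197.3],vel=20); bot.sleep(.2); show("up")
E
```

```text
down cmd 188.3 [ 564.94 -204.23  190.91] [-2.38  1.74  9.89] [ 0.272  0.851 -0.049] 41.64 25.63
40 [ 565.58 -204.78  191.28] [-3.04 -0.35  9.26] [ 0.087  0.615 -0.104] 41.52 26.04
20 [ 565.69 -204.96  191.3 ] [-1.68 -0.18  9.55] [-0.     0.555 -0.05 ] 41.45 26.54
0 [ 565.81 -204.99  191.39] [-2.07  0.3   9.34] [ 0.069  0.584 -0.063] 41.8 27.04
up [ 564.82 -204.19  197.5 ] [-0.42  0.04  2.53] [-0.187  0.152 -0.017] 41.75 27.84
```

```bash
python3 - <<'E'
from tw import *
bot.close_gripper(45); show("grip")
z=down(190.5); bot.sleep(.2)
for y in (15,30,45,55): bot.move_straight([X,Y,z],Q(y),vel=20); bot.sleep(.1); show(y)
bot.sleep(.2)
for h in (195,198,202,207,215): bot.move_straight([X,Y,h],vel=20); bot.sleep(.1); show(h)
c=bot.camera("side"); cv2.imwrite("pics/s3.png",cv2.resize(c["pixels"][150:270,220:380],None,fx=5,fy=5,interpolation=cv2.INTER_CUBIC))
E
```

```text
grip [ 564.81 -204.2   197.48] [-0.56 -0.52  3.7 ] [-0.122  0.158 -0.036] 41.33 28.06
down cmd 188.7 [ 564.89 -204.21  190.7 ] [-2.74  0.74 10.09] [ 0.131  0.706 -0.059] 41.67 29.43
15 [ 565.84 -204.47  191.06] [-1.61  1.17  8.3 ] [ 0.046  0.359 -0.004] 41.26 30.13
30 [ 565.8  -204.27  191.03] [-0.52  1.51  9.45] [0.144 0.306 0.007] 41.17 30.64
45 [ 565.73 -204.26  190.99] [-1.84  1.06  9.55] [0.128 0.346 0.068] 41.28 31.15
55 [ 565.61 -204.12  190.93] [-1.56  1.71 10.51] [0.155 0.409 0.007] 41.5 31.57
195 [ 565.59 -204.11  196.31] [0.21 0.27 6.96] [0.103 0.095 0.013] 41.4 32.34
198 [ 564.36 -203.85  197.49] [ 0.55 -0.24  2.13] [0.029 0.012 0.032] 41.36 32.74
202 [ 564.54 -204.06  201.73] [-0.29 -0.51 -0.75] [-0.088  0.09   0.   ] 41.3 33.19
207 [ 564.69 -204.1   207.03] [-0.26 -0.76 -0.67] [-0.081  0.052 -0.045] 41.13 33.69
215 [ 564.61 -204.04  214.87] [ 0.24 -0.43 -1.74] [-0.09   0.041  0.008] 40.71 34.34
```

View pics/s3.png

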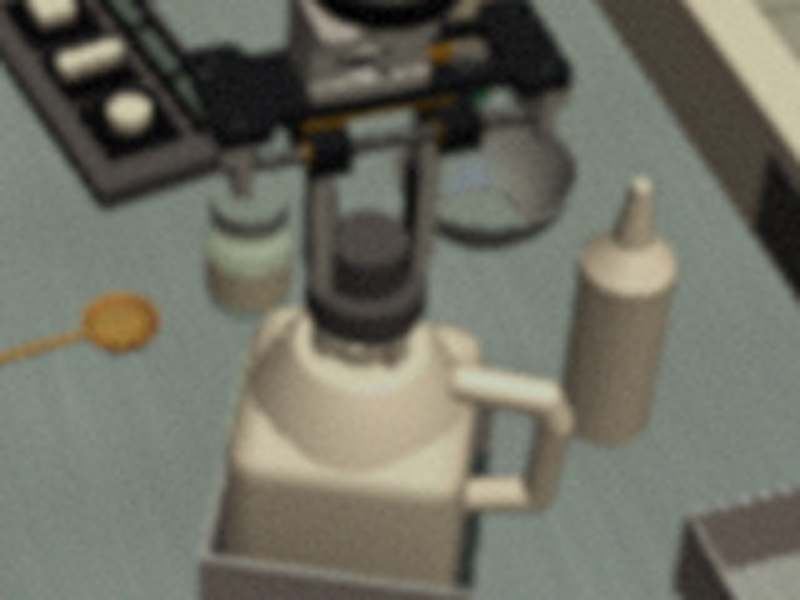

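The cap has come free. It sits about 18 mm up, and the neck is showing below it at (360,345) in the crop. I'll raise it to the final height, about 60 mm above the rim.

```bash
python3 - <<'E'
from tw import *
bot.move_straight([X,Y,267.5],vel=60); bot.sleep(.5); show("end")
c=bot.camera("side"); cv2.imwrite("pics/s4.png",cv2.resize(c["pixels"][130:250,220:380],None,fx=5,fy=5,interpolation=cv2.INTER_CUBIC))
E
```

```text
end [ 564.68 -204.08  267.42] [-0.06  0.23 -0.97] [-0.07   0.082  0.053] 41.46 35.92
```

View pics/s4.png

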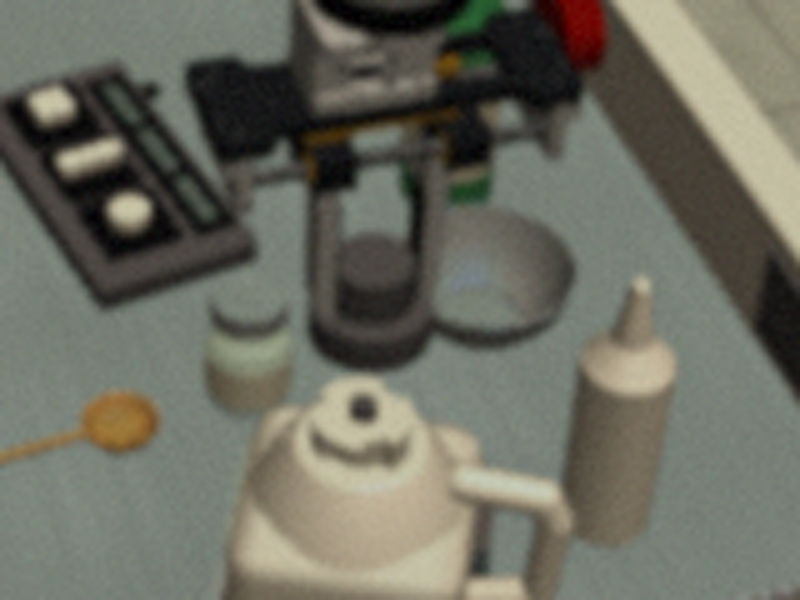

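The gripper holds the cap level at about (375,300) in the crop, above the open neck at (362,410). The keys are up and the bystanders look undisturbed, so I'm handing in the job.

```bash
python3 -c "
from plant import bot
print(bot.close_job())"
```

```text
the job is handed in; nothing more can be done
None
```

I handed the job in with the keys pressed in order (round, square, bar), the cap pressed down, twisted and lifted off, and the gripper holding it level about 60 mm above the neck; I pressed and twisted twice because the first press looked too shallow, and no verdict came back.

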